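# Gauge the coir plugs and compost the swollen ones

### The job

Swing the lid of the green compost caddy up and over so that it stays open by itself, and try the coir plugs lying on the shelf in the bore of the gauge board: those that slide through go through it into the glass dish below, and those too swollen to pass go into the caddy. When every plug is sorted, and not before, shut the caddy lid again, and leave the plant pot, the spray bottle and the hand fork undisturbed.

Things in the scene. Friction and masses are not known exactly. Their poses are not given: they have to be found in the camera images.
- caddy: small green plastic compost caddy, fixed to the shelf: open-topped box 140 mm (its x) by 180 mm (its y) by 130 mm tall, walls and floor 4 mm. Origin at the centre of its underside, z up. The lid is hinged along the rim of its +x side; the lid's pull bar is on the -x side. May stand on the left or right of the work
- lid (a joint): hinge of the caddy's lid in rad: 0 shut, about 1.57 upright, 1.95 at the stop leaning back, fully open. The free-swinging lid (about 150 g, almost no friction) falls shut from below about 1.5 and falls back open to the stop from above it. Positive rotation lifts the -x edge up and over towards the caddy's +x
- lid_hinge (a point): point on the hinge axis of the lid, at its middle: 70 mm towards the caddy's +x from its centre, 130.5 mm above the shelf. The axis runs along the caddy's y. The lid is a plate 140 x 180 mm, 8 mm thick, lying on this level when shut
- lid_grip (a point): middle of the lid's black pull bar: round, 10 mm thick, 90 mm long, parallel to the hinge, on two prongs beyond the lid's free edge with a 35 mm gap to it. It is 180 mm from the hinge axis and, lid shut, 4 mm above hinge level (134.5 mm above the shelf). Pinch it from above across its thickness, one finger each side, at any lid angle; it turns in the grip
- gauge: gauge, fixed to the shelf: a square glass dish 120 x 120 mm, walls 4 mm, 70 mm tall, with a plywood gauge board 120 x 120 x 12 mm over it on four corner feet (underside of the board 85 mm, top 97 mm above the shelf). Origin at the centre of the dish's underside, z up. Slim plugs that drop through the bore land in the dish and stay there
- gauge_bore (a point): centre of the mouth of the bore, at the top face of the gauge board (97 mm above the shelf). The bore is round, 33 mm across, vertical and goes right through the board. A slim plug (30 mm) set flat on it falls through; a swollen one (36 mm) stays sitting on top, about 2 to 3 mm deep in the mouth
- plug1: rigid brown pressed-coir plug, a round puck 20 mm tall, 30 g, EITHER slim (30 mm across) OR swollen (36 mm): not told which, try it in the gauge. Its end faces are 5 mm smaller across, widening over the first 6 mm; grip the straight band 6 to 14 mm up. Origin at the centre of the underside, z along the axis. Starts flat on the shelf; four or five of the six are present
- plug2: rigid brown pressed-coir plug, a round puck 20 mm tall, 30 g, EITHER slim (30 mm across) OR swollen (36 mm): not told which, try it in the gauge. Its end faces are 5 mm smaller across, widening over the first 6 mm; grip the straight band 6 to 14 mm up. Origin at the centre of the underside, z along the axis. Starts flat on the shelf; four or five of the six are present
- plug3: rigid brown pressed-coir plug, a round puck 20 mm tall, 30 g, EITHER slim (30 mm across) OR swollen (36 mm): not told which, try it in the gauge. Its end faces are 5 mm smaller across, widening over the first 6 mm; grip the straight band 6 to 14 mm up. Origin at the centre of the underside, z along the axis. Starts flat on the shelf; four or five of the six are present
- plug4: rigid brown pressed-coir plug, a round puck 20 mm tall, 30 g, EITHER slim (30 mm across) OR swollen (36 mm): not told which, try it in the gauge. Its end faces are 5 mm smaller across, widening over the first 6 mm; grip the straight band 6 to 14 mm up. Origin at the centre of the underside, z along the axis. Starts flat on the shelf; four or five of the six are present
- plug5: rigid brown pressed-coir plug, a round puck 20 mm tall, 30 g, EITHER slim (30 mm across) OR swollen (36 mm): not told which, try it in the gauge. Its end faces are 5 mm smaller across, widening over the first 6 mm; grip the straight band 6 to 14 mm up. Origin at the centre of the underside, z along the axis. Starts flat on the shelf; four or five of the six are present
- plug6: rigid brown pressed-coir plug, a round puck 20 mm tall, 30 g, EITHER slim (30 mm across) OR swollen (36 mm): not told which, try it in the gauge. Its end faces are 5 mm smaller across, widening over the first 6 mm; grip the straight band 6 to 14 mm up. Origin at the centre of the underside, z along the axis. Starts flat on the shelf; four or five of the six are present
- pot: Bystander, loose: leave it where it stands. Terracotta plant pot 110 mm across the rim, 100 mm tall; origin at the centre of its underside
- spray: Bystander, loose: leave it where it stands. White plastic spray bottle with red trigger, 72 mm across, 182 mm tall; origin at the centre of its underside
- fork: Bystander, loose: leave it where it stands. Steel hand fork with wooden handle, 290 mm long, lying flat; origin about its middle, at shelf level, tines to its +x

How it is judged:
By the outcome, as a careful person would: the job done as asked, in the order asked, and still so for the second after the job is handed in, with the robot touching nothing.
Of plug1, plug2, plug3, plug4, plug5, plug6 only 4 to 5 are there at a start; the rules pass over those that are not, and their reading is None.
At some moment in a run one of plug1, plug2, plug3, plug4, plug5, plug6 may be knocked a few centimetres aside while the robot is not near it.
Once in a run the grip may slacken for a moment while it holds something.
It also fails if it takes over 210 s, if anything falls off the work surface, if the arm or the gripper's body presses on something with over 40 N, if the wrist force passes 120 N, or if a joint passes its speed limit or range.

### The arm

A 6-joint arm with a two-finger parallel gripper is mounted at the origin on the work surface. World frame = base frame: x ahead of the robot, y to its left, z up, the work surface at z = 0. Lengths are in mm, angles in degrees, forces in N, time in s.
With the tool pointing down it reaches from about 350 to 850 mm from the base axis. Payload 8.1 kg.
Tool frame: the origin (TCP) lies midway between the tips of the shut fingers; the grasp point (between the pads) lies 19 mm behind it; x points along the fingers, y is the direction in which the jaws open and shut, and the axes are right-handed (so a half turn about x gives the same grasp; the last joint's range is limited). The gripper opens to 85 mm and grips with 20 to 120 N. Pads are 22 mm wide; open, the fingers measure 114 mm over their backs; the gripper's body (76 mm by 85 mm) begins 54 mm behind the grasp point. The pads swing forward as they close: fully open they stand 13 mm farther back than shut.
Start: joints at [59.45, 7.471, 85.268, -0, 87.261, -4.893], TCP at [259.77, 540.856, 231.292] pointing down, gripper open.
Joint ranges: [-169.43, 169.43], [-51.17, 129.36], [1.28, 143.12], [-76.62, 256.62], [0, 156.53], [-152.29, 152.29]. Speed limits (degrees/s): [136.94, 136.94, 159.86, 180, 180, 180].

### API

Orientations are given as [roll, pitch, yaw] about the fixed x, y, z axes, in that order (R = Rz(yaw) Ry(pitch) Rx(roll)).
In Python, from bench import r gives the robot as it stands.
- The arm moves only by the tool move_arm, never from a script. Its argument "deltas" is a list of rows, each a list of 2 entries, a list of its own where there are three numbers: the shift along the tool's x, y, z in mm, then the turn about the tool's x in degrees. A call has 1 to 12 rows; each row is the pose to reach, as a shift and turn from the pose measured when the call began, along the tool's axes at that moment; what a row does not reach only later rows make up. A row lasts 1/8 s, in which the tool goes at most 62.5 mm and 10.7 degrees, less where a joint would pass 70% of its speed; a pose out of reach is approached as far as the arm can. A call with a gripper value outside its range is refused whole. "jaw" is the opening, from -1 (shut) to 1 (fully open), set as the call begins (left out, the last holds). The fingers move at their own pace and stop on an object; "squeeze" is the grip in N (left out, the last holds). Time passes only in rows, so rows that repeat a pose let the fingers close. It gives the time, the measured TCP pose, the force and the opening at its end, in the units of the state.
- r.sense(): the state, without advancing time (a new reading comes with each control period).
- r.snapshot(name): name is "side" or "top" or "wrist"; returns (picture, depth): 480x640x3 uint8, red, green, blue; 480x640 float32, mm along the optical axis (not along the pixel's ray), 0 where there is no reading.
- r.get_calibration(name): a dict with "fovy" (degrees; the focal length in pixels is half the picture's height over the tangent of half this angle, whatever the lens; pixels are square), "cx", "cy" (the principal point, pixels), "k1" (the pictures are not rectified: a ray, as slopes to the right and down, at radius r is drawn at 1 + k1 r^2 times it, then the intrinsics apply), "position" and "attitude" of the camera in the world; the wrist camera has in their place "tool_from_camera" (4x4, takes a point from camera to tool coordinates, whose origin is the TCP and whose axes are the tool frame's). Camera axes: x right, y down, z forward; pixel columns grow to the right and rows downward; lengths in mm; the calibration is good to about 2 mm. A picture is of the moment at which its call begins: read the wrist's pose just before it. get_calibration takes no time and is no camera call.
- r.hand_in(): hands the job in, once; it reports no verdict.
The state is a dict: "time": time; "joint_pos": joint angles; "qd": joint speeds; "joint_efforts": joint torques, N m; "tool_pos": TCP position; "tcp_rot": TCP orientation; "ft_force": force on the tool from outside, world axes, zero at the start; "wrist_torque": the same for the moment, N m; "finger_gap": finger opening in mm.
Only numpy, scipy, OpenCV 4.12 (cv2) and the standard library are available. Lean on these libraries where they do the work, as an engineer would, in place of code of your own. Each camera call takes 0.05 s, during which the arm holds its last target. There are 200 camera calls.

## Working session

There is one attempt and no reset: what is moved stays moved. The work goes in short steps, Python scripts to look and compute and a tool call to move; the robot and the scene stay as the last step left them, time stands still between calls to the robot, and variables do not carry over. Pictures are saved under pics/ and viewed, about 12 in all and at most 16, crops included, and the job is handed in when it is done.

Besides the shell and the picture viewer there is one more tool, called as name(argument=value, ...) on one line, values as JSON. move_arm: Moves the arm, as the interface text tells. Its arguments: {"type":"object","properties":{"deltas":{"type":"array","items":{"type":"array"}},"jaw":{"type":"number"},"squeeze":{"type":"number"}},"required":["deltas"]}

```bash
ls; mkdir -p pics
cat > h.py <<'E'
import numpy as np, cv2
from bench import r
from scipy.spatial.transform import Rotation as R
def shot(n,save=None):
    s=r.sense(); p,d=r.snapshot(n); c=r.get_calibration(n)
    if save: cv2.imwrite('pics/'+save+'.png',p[:,:,::-1])
    return p,d,c,s
def T(c,s):
    if 'tool_from_camera' in c:
        W=np.eye(4);W[:3,:3]=R.from_euler('xyz',s['tcp_rot'],degrees=True).as_matrix();W[:3,3]=s['tool_pos']
        return W@np.array(c['tool_from_camera'])
    M=np.eye(4);a=np.array(c['attitude']);M[:3,:3]=a if a.shape==(3,3) else R.from_euler('xyz',a,degrees=True).as_matrix()
    M[:3,3]=c['position'];return M
def rays(uv,c):
    f=240/np.tan(np.radians(c['fovy'])/2)
    K=np.array([[f,0,c['cx']],[0,f,c['cy']],[0,0,1.]])
    return cv2.undistortPoints(np.array(uv,float).reshape(-1,1,2),K,np.array([c['k1'],0,0,0.])).reshape(-1,2)
def plane(uv,c,s,z):
    M=T(c,s);q=rays(uv,c);d=np.c_[q,np.ones(len(q))]@M[:3,:3].T
    return M[:3,3]+d*((z-M[2,3])/d[:,2:3])
def cloud(d,c,s):
    v,u=np.mgrid[:480,:640];q=rays(np.c_[u.ravel(),v.ravel()],c)
    P=np.c_[q,np.ones(len(q))]*d.ravel()[:,None]; M=T(c,s)
    return (P@M[:3,:3].T+M[:3,3]).reshape(480,640,3)
def tooldelta(w,s):
    return R.from_euler('xyz',s['tcp_rot'],degrees=True).inv().apply(np.array(w,float)-s['tool_pos'])
E
python3 - <<'E'
from h import *
print(r.sense())
for n in('side','top','wrist'):
    p,d,c,s=shot(n,n+'0');print(n,c)
    P=cloud(d,c,s);g=P[240,320];print(g,d[240,320])
a=cv2.imread('pics/side0.png');b=cv2.imread('pics/top0.png')
E
```

```text
pics
{'time': 0.0, 'joint_pos': array([ 5.94504636e+01,  7.51439498e+00,  8.53306954e+01, -8.72793240e-04,
        8.72623769e+01, -4.89253215e+00]), 'qd': array([ 0.02926131,  0.09882632, -0.02984191, -0.05925657,  0.00229426,
        0.02582027]), 'joint_efforts': array([-1.15652398e-03, -5.69394815e+01, -5.00551164e+01, -5.19425066e-04,
        1.50094862e-02,  1.85104113e-05]), 'tool_pos': array([259.48151162, 540.36290733, 230.23830697]), 'tcp_rot': array([ -94.42778908,   89.89252921, -120.08475079]), 'ft_force': array([-0.36566294,  0.01945625,  0.27503586]), 'wrist_torque': array([-0.02004354,  0.04012521, -0.00185407]), 'finger_gap': 85.57762623450066}
side {'fovy': 50.6306994247403, 'cx': 328.7395303175173, 'cy': 235.74516320949598, 'k1': 0.034254040072474866, 'position': array([ 431.3661685 , -909.62862916,  867.50645877]), 'attitude': array([-134.79916652,    0.54632681,  -12.90546462])}
[595.06202229 -63.71063296  -1.81000763] 1223.7382
top {'fovy': 50.29466287954256, 'cx': 325.66592498291374, 'cy': 237.7125669504609, 'k1': -0.14232262032500712, 'position': array([ 314.37736184, -114.07784552, 1389.40185202]), 'attitude': array([-167.11084396,   -0.29669773,  -89.37789396])}
[ 6.25527895e+02 -1.02117329e+02  5.67070331e-01] 1423.2113
wrist {'fovy': 60.16550522055863, 'cx': 324.6284088938329, 'cy': 235.19634703656413, 'k1': -0.014197796524826905, 'tool_from_camera': array([[ 1.09654816e-03, -2.69186365e-01,  9.63087482e-01,
        -1.43463439e+02],
       [ 9.99999331e-01, -5.94899173e-05, -1.15520275e-03,
        -1.17082693e+00],
       [ 3.68258823e-04,  9.63088105e-01,  2.69186119e-01,
        -6.78238097e+01],
       [ 0.00000000e+00,  0.00000000e+00,  0.00000000e+00,
         1.00000000e+00]])}
[2.93958324e+02 5.16816376e+02 8.62793667e-02] 389.29773
```

View pics/top0.png

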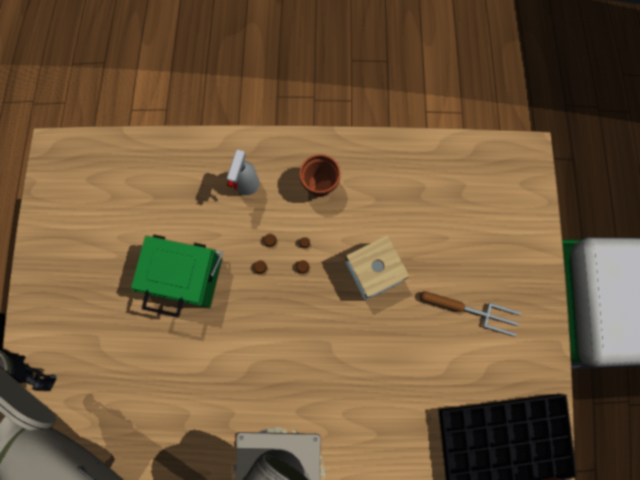

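View pics/side0.png

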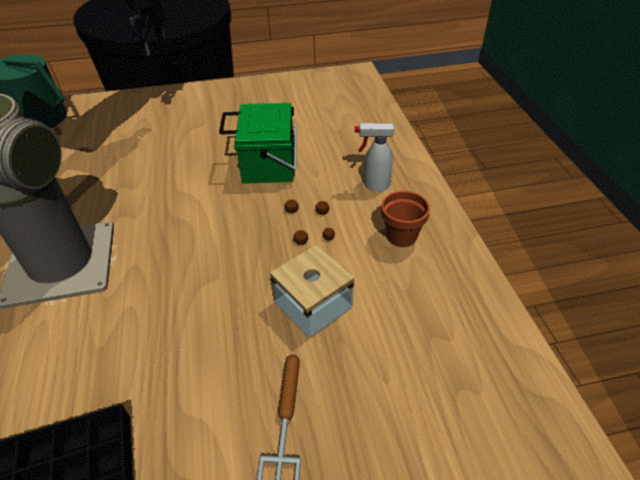

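The top view shows four plugs at about (270,241), (303,243), (260,267) and (302,267). The caddy is at (175,270) with its pull bar at (162,305) on the robot's side. The gauge bore is at (378,266), and the pot, spray bottle and fork stand clear. The side view agrees.

```bash
cat >> h.py <<'E'
def plugs(p,c,s,z=10,P=None,region=(300,800,-200,350)):
    h=cv2.cvtColor(p,cv2.COLOR_RGB2HSV)
    m=((h[...,0]<14)&(h[...,1]>110)&(h[...,2]<110)).astype(np.uint8)
    n,l,st,ce=cv2.connectedComponentsWithStats(m)
    o=[]
    for i in range(1,n):
        if st[i,4]>25:
            w=plane([ce[i]],c,s,z)[0]
            if region[0]<w[0]<region[1] and region[2]<w[1]<region[3]: o.append((ce[i].round(1),w[:2].round(1),st[i,4],st[i,2:4]))
    return o
E
python3 - <<'E'
from h import *
for n in('top','side'):
    p,d,c,s=shot(n);P=cloud(d,c,s)
    for o in plugs(p,c,s): print(n,*o)
    h=cv2.cvtColor(p,cv2.COLOR_RGB2HSV)
    g=(h[...,0]>45)&(h[...,0]<75)&(h[...,1]>150)&(P[...,2]>126)&(P[...,2]<145)&(P[...,0]<800)&(P[...,1]>0)
    q=P[g];print('lid',len(q),q.mean(0),cv2.minAreaRect(q[:,:2].astype(np.float32)))
    k=(h[...,2]<60)&(P[...,2]>115)&(P[...,2]<150)&(P[...,0]>300)&(P[...,0]<800)&(P[...,1]>0)
    q=P[k];print('bar',len(q),cv2.minAreaRect(q[:,:2].astype(np.float32)) if len(q) else '')
    b=(P[...,2]>90)&(P[...,2]<104)&(P[...,0]>300)&(P[...,0]<700)&(P[...,1]>-250)&(P[...,1]<50)
    n_,l,st,ce=cv2.connectedComponentsWithStats(b.astype(np.uint8))
    i=1+st[1:,4].argmax();q=P[l==i];print('board',st[i],q[:,2].mean(),cv2.minAreaRect(q[:,:2].astype(np.float32)))
    x,y,w,hh=st[i,:4]
    sub=(~(l==i)[y:y+hh,x:x+w]).astype(np.uint8)
    n2,l2,s2,c2=cv2.connectedComponentsWithStats(sub)
    for j in range(1,n2):
        if s2[j,4]>20: print('hole?',s2[j],plane([c2[j]+[x,y]],c,s,97))
E
```

```text
top [315.1 189. ] [771.4 -86.2] 137 [39 29]
top [232.1 185.4] [779.7 150.6] 61 [12 10]
top [269.4 239.9] [622.1  37.9] 103 [12 11]
top [304.2 242.4] [616.2 -58.5] 68 [9 9]
top [259.5 266.7] [546.5  62.5] 109 [12 12]
top [302.  266.5] [548.5 -54. ] 110 [13 12]
lid 3698 [514.1484583  266.05547774 139.24841151] ((516.2127075195312, 267.2994384765625), (183.9759521484375, 144.32371520996094), 79.54954528808594)
bar 289 ((497.89996337890625, 265.219970703125), (167.94253540039062, 197.72804260253906), 72.7825698852539)
board [ 346  241   32   56 1009] 96.92975860711293 ((531.545654296875, -235.6456298828125), (121.25141906738281, 86.5208740234375), 27.146638870239258)
hole? [  0   0  29  14 214] [[ 591.02643432 -194.84748296   97.        ]]
hole? [  0  15  21  41 448] [[ 493.73778093 -187.60397235   97.        ]]
hole? [25 18  7 14 66] [[ 538.83699975 -244.33657067   97.        ]]
hole? [23 51  9  5 23] [[ 462.88778345 -242.58819926   97.        ]]
side [363.3 143.8] [799.8 282.6] 49 [ 9 15]
side [290.9 205.3] [546.9  64.2] 75 [13 12]
side [321.7 207.3] [621.9  38.2] 77 [12 12]
side [401.9 230.8] [792.  -90.5] 823 [49 41]
side [328.3 233.5] [617.  -58.3] 70 [11 13]
side [300.2 237.2] [548.7 -54.9] 95 [13 14]
lid 2205 [498.77799085 263.45485462 138.57406392] ((204.9295654296875, 420.0769958496094), (208.01731872558594, 874.3114013671875), 64.03884887695312)
bar 288 ((611.8189086914062, 229.3535614013672), (168.94046020507812, 430.8432312011719), 74.48055267333984)
board [ 270  245   74   37 1254] 96.97289499320293 ((530.5005493164062, -233.625244140625), (124.00057220458984, 87.69369506835938), 24.281539916992188)
hole? [  0   0  45  27 616] [[ 496.51551728 -181.4844487    97.        ]]
hole? [  8   0  66  37 836] [[ 569.74971137 -238.44318778   97.        ]]
hole? [ 0 30  7  7 28] [[ 460.64944434 -244.25895681   97.        ]]
```

Run:
```python
from h import *
for n in('top','side'):
    p,d,c,s=shot(n);P=cloud(d,c,s)
    h=cv2.cvtColor(p,cv2.COLOR_RGB2HSV)
    v,u=np.mgrid[:480,:640]; uv=np.c_[u.ravel(),v.ravel()]
    B=plane(uv,c,s,134.5).reshape(480,640,3)
    k=(h[...,2]<70)&(abs(P[...,2]-134)<15)&(abs(B[...,0]-408)<30)&(abs(B[...,1]-287)<70)
    q=B[k];print(n,'bar',len(q),q.mean(0),cv2.minAreaRect(q[:,:2].astype(np.float32)))
    B=plane(uv,c,s,97).reshape(480,640,3)
    b=((P[...,2]>92)&(P[...,2]<104)&(B[...,0]>400)&(B[...,0]<680)&(B[...,1]>-400)&(B[...,1]<-130)).astype(np.uint8)
    q=B[b>0];R_=cv2.minAreaRect(q[:,:2].astype(np.float32));print('board',R_)
    rad=np.linalg.norm(B[...,:2]-np.array(R_[0]),axis=2)
    m=(rad<24)
    g=m&(h[...,1]<90); print('bore',g.sum(),B[g].mean(0),np.ptp(B[g],axis=0), h[m][:, 1].min(),h[m][:,1].max())
p,d,c,s=shot('top')
crop=p[225:320,120:420];cv2.imwrite('pics/crop.png',cv2.resize(crop[:,:,::-1],None,fx=2.6,fy=2.6,interpolation=cv2.INTER_CUBIC))
```

```text
top bar 206 [415.66732287 278.97265396 134.5       ] ((417.8481750488281, 278.52618408203125), (119.05435943603516, 37.8935546875), 89.94451904296875)
board ((538.85498046875, -251.0430450439453), (121.07527923583984, 121.51889038085938), 26.8392391204834)
bore 150 [ 537.32707873 -250.39687596   97.        ] [31.37014591 36.0932694   0.        ] 8 103
side bar 117 [416.86379984 282.35296972 134.5       ] ((422.3677673339844, 288.8167419433594), (105.7807388305664, 35.782814025878906), 85.634765625)
board ((538.6541137695312, -252.59849548339844), (122.38148498535156, 124.10870361328125), 26.984941482543945)
bore 113 [ 538.80246794 -256.59483201   97.        ] [28.74789402 24.94015127  0.        ] 9 138
```

View pics/crop.png

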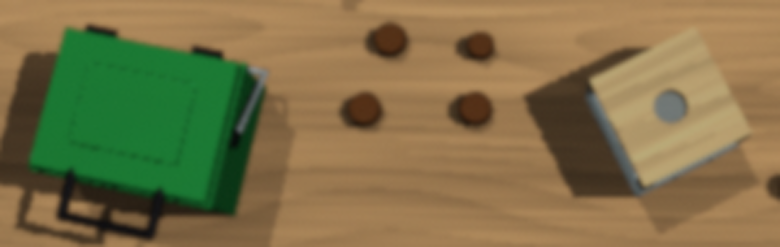

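The crop shows the bar's middle at about full-image (161,311), square to the caddy's yaw of about -10°. The bore is clear, and the plug at (303,243) looks smaller than the others.

```bash
cat >> h.py <<'E'
def goto(w,yawdeg=None,s=None):
    """print tool-frame shift and turn about tool x so that TCP->w and tool y -> world dir yawdeg (mod 180)"""
    s=s or r.sense(); m=R.from_euler('xyz',s['tcp_rot'],degrees=True).as_matrix()
    y=np.degrees(np.arctan2(m[1,1],m[0,1])); t=0
    if yawdeg is not None:
        t=-(yawdeg-y); t=(t+90)%180-90    # tool x is down: positive turn lowers the yaw
    print('t',round(s['time'],2),'pos',s['tool_pos'].round(1),'yaw_y',y.round(1),'j6',s['joint_pos'][5].round(1),'tilt',np.degrees(np.arccos(-m[2,0])).round(1),'gap',round(s['finger_gap'],1),'F',s['ft_force'].round(1))
    print('  -> shift',tooldelta(w,s).round(1),'turn',round(t,1)); return m
E
python3 - <<'E'
from h import *
p,d,c,s=shot('top')
print(plane([[161.2,311.5],[120+62/2.6,225+215/2.6],[120+153/2.6,225+235/2.6]],c,s,136.5).round(1))
print(goto([408,286,200],-10.5).round(2))
E
```

```text
[[409.  287.3 136.5]
 [417.3 332.4 136.5]
 [400.6 242.  136.5]]
t 0.45 pos [259.7 540.8 231.2] yaw_y 64.3 j6 -4.9 tilt 0.0 gap 85.4 F [ 0.6 -0.7  1.2]
  -> shift [  31.3 -165.5  244. ] turn 74.8
[[-0.    0.43  0.9 ]
 [-0.    0.9  -0.43]
 [-1.   -0.    0.  ]]
```

move_arm(deltas=[[[0,-165,244],75],[[0,-165,244],75],[[0,-165,244],75],[[0,-165,244],75],[[0,-165,244],75],[[0,-165,244],75],[[0,-165,244],75],[[0,-165,244],75],[[0,-165,244],75],[[0,-165,244],75]], jaw=0.0)

```text
time: 1.7
tool_pos: [408.1, 286.6, 231.2]
tcp_rot: [-8.5, 90.0, -108.9]
ft_force: [0.1, -0.1, 0.4]
finger_gap: 42.5
```

Run:
```python
from h import *
goto([408.5,287,115],-10.5)
p,d,c,s=shot('wrist','w1')
P=cloud(d,c,s);h=cv2.cvtColor(p,cv2.COLOR_RGB2HSV)
k=(h[...,2]<60)&(abs(P[...,2]-136)<8)&(abs(P[...,0]-408)<25)&(abs(P[...,1]-287)<60)
q=P[k];print(len(q),q.mean(0),cv2.minAreaRect(q[:,:2].astype(np.float32)))
g=(h[...,0]>45)&(h[...,0]<75)&(abs(P[...,2]-134)<8)
```

```text
t 1.7 pos [408.1 286.6 231.2] yaw_y -10.5 j6 39.7 tilt 0.0 gap 42.5 F [ 0.1 -0.1  0.4]
  -> shift [116.2   0.3  -0.4] turn 0.0
3017 [414.15619969 288.49930265 139.60478435] ((421.37725830078125, 287.57122802734375), (100.11578369140625, 35.174861907958984), 82.66231536865234)
```

View pics/w1.png

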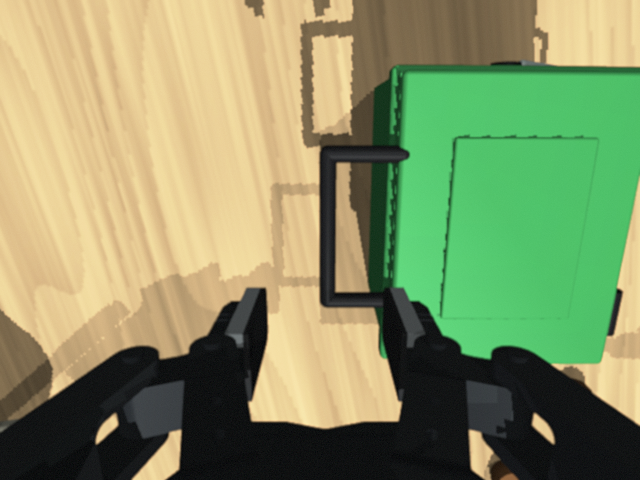

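The wrist view shows the bar vertical at column 327, rows 148–304, centred between the fingers.

Run:
```python
from h import *
c=r.get_calibration('wrist');s=r.sense()
print(plane([[327,226],[327,165],[327,287]],c,s,136).round(1))
```

```text
[[410.5 291.9 136. ]
 [417.1 327.3 136. ]
 [403.4 253.5 136. ]]
```

move_arm(deltas=[[[30,2,2],0],[[60,2,2],0],[[90,2,2],0],[[116,2,2],0],[[116,2,2],0]], jaw=-0.3)

```text
time: 2.38
tool_pos: [407.9, 283.4, 112.9]
tcp_rot: [-49.3, 89.7, -149.8]
ft_force: [0.3, -1.2, -0.9]
finger_gap: 29.7
```

move_arm(deltas=[[[0,0,0],0],[[0,0,0],0],[[0,0,0],0],[[0,0,0],0],[[0,0,0],0]], jaw=-1, squeeze=40)

```text
time: 3.0
tool_pos: [409.1, 283.7, 114.1]
tcp_rot: [-39.3, 89.9, -139.8]
ft_force: [5.5, -1.6, 4.9]
finger_gap: 8.5
```

Run:
```python
from h import *
s=r.sense();goto([0,0,0],-10.5)
# arc: in tool axes (x down, y along caddy +x): bar rel hinge = (-180,4) rotated by th
m=R.from_euler('xyz',s['tcp_rot'],degrees=True).as_matrix()
for i in range(1,15):
    th=i*0.125
    ux=-180*np.cos(th)+4*np.sin(th)+180; z=180*np.sin(th)+4*np.cos(th)-4
    print(round(th,3),round(-z,1),round(ux,1))
```

```text
t 3.0 pos [409.1 283.7 114.1] yaw_y -10.5 j6 39.3 tilt 0.1 gap 8.5 F [ 5.5 -1.6  4.9]
  -> shift [ 115.3 -350.6  353.1] turn 0.0
0.125 -22.4 1.9
0.25 -44.4 6.6
0.375 -65.7 14.0
0.5 -85.8 24.0
0.625 -104.6 36.4
0.75 -121.6 51.0
0.875 -136.7 67.7
1.0 -149.6 86.1
1.125 -160.1 106.0
1.25 -168.1 127.0
1.375 -173.3 148.9
1.5 -175.8 171.3
1.625 -175.5 193.7
1.75 -172.4 216.0
```

move_arm(deltas=[[[-22,2,0],0],[[-44,7,0],0],[[-66,14,0],0],[[-86,24,0],0],[[-105,36,0],0],[[-122,51,0],0],[[-137,68,0],0],[[-150,86,0],0],[[-160,106,0],0],[[-168,127,0],0],[[-173,149,0],0],[[-173,149,0],0]])

```text
time: 4.5
tool_pos: [556.6, 256.5, 288.4]
tcp_rot: [-39.8, 89.9, -140.3]
ft_force: [-3.8, -3.2, 8.9]
finger_gap: 8.4
```

Run:
```python
from h import *
goto([0,0,0],-10.5)
```

```text
t 4.5 pos [556.6 256.5 288.4] yaw_y -10.5 j6 30.5 tilt 0.1 gap 8.4 F [-3.8 -3.2  8.9]
  -> shift [ 289.6 -500.1  353.3] turn -0.0
```

move_arm(deltas=[[[-2,22,0],0],[[-2,45,0],0],[[1,67,0],0],[[5,84,0],0],[[5,84,0],0]])

```text
time: 5.12
tool_pos: [639.5, 241.2, 282.6]
tcp_rot: [-62.3, 89.8, -162.9]
ft_force: [0.3, -0.0, 2.0]
finger_gap: 8.0
```

move_arm(deltas=[[[0,0,0],0],[[0,0,0],0],[[0,0,0],0],[[0,0,0],0]], jaw=0.0)

```text
time: 5.62
tool_pos: [639.3, 241.3, 282.6]
tcp_rot: [-63.3, 89.8, -163.8]
ft_force: [-0.9, 0.5, 0.2]
finger_gap: 42.7
```

move_arm(deltas=[[[-40,0,0],0],[[-80,0,0],0],[[-80,0,0],0]])

```text
time: 6.0
tool_pos: [640.7, 241.9, 368.2]
tcp_rot: [117.8, 89.7, 17.3]
ft_force: [0.6, 0.0, 1.1]
finger_gap: 42.6
```

Run:
```python
from h import *
for n in('top','side'):
    p,d,c,s=shot(n,n+'1')
    for o in plugs(p,c,s): print(n,*o)
goto([622,37.9,140],64)
```

```text
top [315.1 189.3] [770.5 -86.2] 130 [38 29]
top [232.2 185.6] [779.3 150.2] 65 [12 10]
top [269.5 240.1] [621.5  37.6] 102 [12 11]
top [304.1 242.4] [616.2 -58.4] 66 [9 9]
top [259.4 266.9] [546.1  62.8] 108 [12 12]
top [301.9 266.5] [548.5 -53.8] 110 [12 12]
side [291.  205.5] [546.9  63.2] 84 [13 12]
side [321.7 207.2] [621.9  38.7] 87 [13 12]
side [391.5 210.2] [790.6 -13.9] 59 [10 14]
side [401.9 230.9] [791.8 -91.1] 814 [48 40]
side [328.5 233.8] [617.1 -59.5] 69 [11 12]
side [300.5 237. ] [549.5 -54.6] 98 [14 13]
t 6.1 pos [639.7 241.5 363.2] yaw_y -10.5 j6 26.9 tilt 0.1 gap 42.9 F [ 0.3  0.  -1.2]
  -> shift [223.3  20.1 203.2] turn -74.5
```

View pics/side1.png

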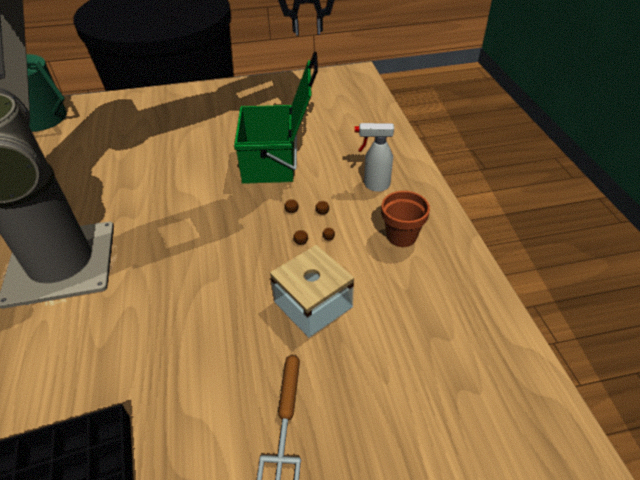

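The lid stands open by itself, leaning back at (305,95). All four plugs and the bystanders are unmoved. Next is the first plug, at about (622,38).

move_arm(deltas=[[[0,20,203],-10.5],[[0,20,203],-10.5],[[0,20,203],-10.5],[[0,20,203],-10.5],[[50,20,203],-10.5],[[100,20,203],-10.5],[[150,20,203],-10.5],[[200,20,203],-10.5],[[200,20,203],-10.5]], jaw=0.3)

```text
time: 7.22
tool_pos: [617.4, 39.0, 156.6]
tcp_rot: [-90.4, 89.2, 179.6]
ft_force: [-0.8, -0.2, -0.5]
finger_gap: 55.2
```

Run:
```python
from h import *
p,d,c,s=shot('wrist','w2')
for o in plugs(p,c,s,11): print(*o)
goto([621.7,38,0],0)
```

```text
[322.3 329.9] [613.2 -51.4] 50 [20  9]
[515.6 464.6] [ 778.9 -179. ] 482 [32 41]
t 7.28 pos [619.8  38.8 160.7] yaw_y 0.0 j6 -1.2 tilt 0.4 gap 55.4 F [-0.2 -0.4  0.9]
  -> shift [160.7   3.1   0.8] turn 0.0
```

View pics/w2.png

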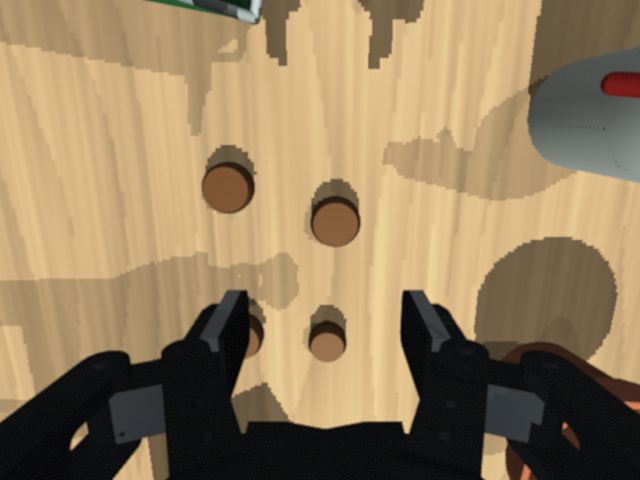

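```bash
cat >> h.py <<'E'
def wplug(p,c,s,z=20):
    h=cv2.cvtColor(p,cv2.COLOR_RGB2HSV);b=p.astype(int)
    m=((h[...,0]<14)&(h[...,1]>105)&(b[...,0]>70)&(b[...,0]<170)).astype(np.uint8)
    m=cv2.morphologyEx(m,cv2.MORPH_OPEN,np.ones((5,5),np.uint8))
    n,l,st,ce=cv2.connectedComponentsWithStats(m)
    for i in range(1,n):
        if st[i,4]>200:
            x,y,w,hh=st[i,:4];q=plane([ce[i],[x,ce[i][1]],[x+w,ce[i][1]]],c,s,z)
            print('wp',ce[i].round(),q[0,:2].round(1),'w',np.linalg.norm(q[2]-q[1]).round(1),st[i,2:5])
E
python3 - <<'E'
from h import *
p,d,c,s=shot('wrist');wplug(p,c,s)
print(plane([[335,221]],c,s,20));goto([622,38,12],0)
E
```

```text
wp [616.  85.] [807.1 127.4] w 32.6 [  50   26 1123]
[[625.66343261  36.46281788  20.        ]]
t 7.33 pos [621.8  38.7 163.7] yaw_y 0.0 j6 -1.2 tilt 0.1 gap 55.3 F [0.8 0.1 1.2]
  -> shift [151.7   0.6   0.6] turn 0.0
```

move_arm(deltas=[[[50,1,1],0],[[100,1,1],0],[[135,1,1],0],[[150,1,1],0],[[161,1,1],0],[[161,1,1],0],[[161,1,1],0]])

```text
time: 8.2
tool_pos: [623.8, 37.6, 4.6]
tcp_rot: [10.3, 90.0, -79.7]
ft_force: [0.6, 0.1, 0.6]
finger_gap: 55.6
```

move_arm(deltas=[[[0,0,0],0],[[0,0,0],0],[[0,0,0],0],[[0,0,0],0]], jaw=-1, squeeze=40)

```text
time: 8.7
tool_pos: [624.9, 37.7, 6.3]
tcp_rot: [81.5, 89.9, -8.5]
ft_force: [-2.2, -0.2, 6.6]
finger_gap: 33.5
```

move_arm(deltas=[[[-50,0,0],0],[[-100,0,0],0],[[-160,-10,40],0],[[-165,-30,100],0],[[-165,-50,160],0],[[-165,-70,220],0],[[-165,-86,270],0],[[-165,-86,289],0],[[-165,-86,289],0],[[-165,-86,289],0]])

```text
time: 9.95
tool_pos: [539.1, -250.1, 171.2]
tcp_rot: [97.4, 89.9, 7.4]
ft_force: [-0.2, 0.2, 0.5]
finger_gap: 33.6
```

Run:
```python
from h import *
p,d,c,s=shot('wrist','w3')
goto([538.7,-251.8,103],0)
```

```text
t 10.0 pos [ 539.1 -249.8  171.2] yaw_y 0.1 j6 -30.0 tilt 0.1 gap 33.9 F [ 0.5 -0.4  0. ]
  -> shift [68.2 -0.6  2. ] turn 0.1
```

View pics/w3.png

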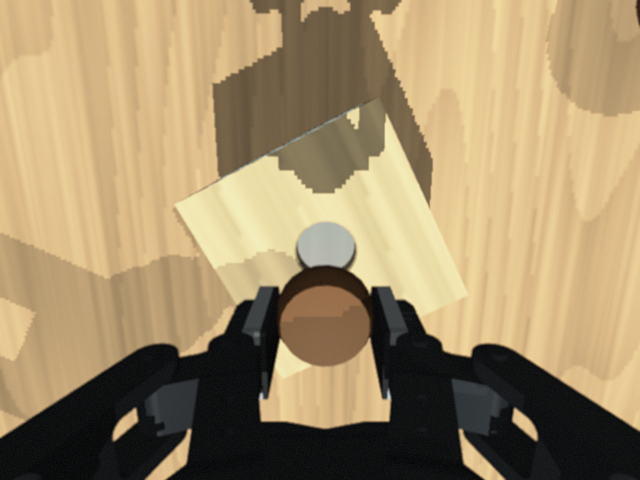

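The held plug is at (325,320). The bore is partly visible at columns 297–355, with its top edge at row 222.

Run:
```python
from h import *
c=r.get_calibration('wrist');s=r.sense()
q=plane([[297,249],[355,249],[326,222]],c,s,97);print(q.round(1),(q[0,0]+q[1,0])/2,q[2,1]-16.5)
print(plane([[278,322],[372,322],[325,327]],c,s,s['tool_pos'][2]+12).round(1))
```

```text
[[ 523.8 -251.8   97. ]
 [ 555.8 -251.8   97. ]
 [ 539.7 -236.5   97. ]] 539.784742987192 -252.9886076182026
[[ 522.6 -251.3  183.2]
 [ 555.5 -251.3  183.2]
 [ 539.1 -253.2  183.2]]
```

move_arm(deltas=[[[30,0,1],0],[[50,0,1],0],[[60,0,1],0],[[67,0,1],0],[[67,0,1],0],[[67,0,1],0]])

```text
time: 10.75
tool_pos: [539.8, -251.2, 105.0]
tcp_rot: [82.2, 89.8, -7.7]
ft_force: [-0.1, 0.2, 0.1]
finger_gap: 33.7
```

move_arm(deltas=[[[0,0,0],0],[[0,0,0],0],[[0,0,0],0],[[0,0,0],0]], jaw=0.2)

```text
time: 11.25
tool_pos: [539.8, -251.2, 105.1]
tcp_rot: [82.4, 89.8, -7.5]
ft_force: [-0.1, -0.3, -0.9]
finger_gap: 51.1
```

Run:
```python
from h import *
goto([538.7,-251.8,103],0)
p,d,c,s=shot('wrist','w4')
cv2.imwrite('pics/w4c.png',p[180:420,180:480,::-1])
```

```text
t 11.25 pos [ 539.8 -251.2  105.1] yaw_y 0.1 j6 -30.1 tilt 0.2 gap 51.1 F [-0.1 -0.3 -0.9]
  -> shift [ 2.1 -1.1  0.6] turn 0.1
```

View pics/w4c.png

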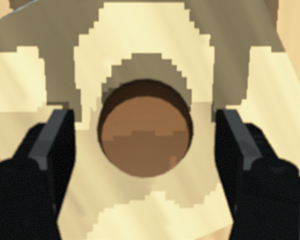

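The plug stays sitting on the mouth, so it is swollen. I'll re-grip it and take it to the caddy.

move_arm(deltas=[[[4,0,0],0],[[4,0,0],0]])

```text
time: 11.55
tool_pos: [539.4, -250.9, 100.3]
tcp_rot: [91.1, 89.8, 1.2]
ft_force: [-0.4, -0.0, -0.4]
finger_gap: 51.1
```

move_arm(deltas=[[[0,0,0],0],[[0,0,0],0],[[0,0,0],0],[[0,0,0],0]], jaw=-1)

```text
time: 12.05
tool_pos: [539.7, -251.0, 100.6]
tcp_rot: [87.6, 89.8, -2.3]
ft_force: [1.9, 0.8, -0.2]
finger_gap: 33.8
```

move_arm(deltas=[[[-40,0,0],0],[[-80,0,0],0],[[-110,0,0],0],[[-110,0,0],0]])

```text
time: 12.55
tool_pos: [540.7, -251.9, 213.9]
tcp_rot: [68.9, 89.5, -21.0]
ft_force: [-0.6, 0.2, -0.7]
finger_gap: 33.8
```

Run:
```python
from h import *
goto([500,270,120],-10.5)
```

```text
t 12.55 pos [ 540.7 -251.9  213.9] yaw_y 0.1 j6 -30.1 tilt 0.5 gap 33.8 F [-0.6  0.2 -0.7]
  -> shift [  92.1  -40.5 -522.3] turn 10.6
```

move_arm(deltas=[[[-5,-10,-60],0],[[-5,-15,-120],0],[[-5,-20,-180],0],[[-5,-25,-240],0],[[-5,-30,-300],0],[[-5,-35,-360],0],[[-5,-40,-420],0],[[-5,-40,-480],5],[[-5,-40,-520],10.5],[[-5,-40,-520],10.5],[[-5,-40,-520],10.5],[[-5,-40,-520],10.5]])

```text
time: 14.05
tool_pos: [499.7, 266.8, 216.4]
tcp_rot: [72.1, 89.6, -28.3]
ft_force: [-0.8, -0.6, -0.8]
finger_gap: 33.6
```

move_arm(deltas=[[[40,0,0],0],[[80,0,0],0],[[105,0,0],0],[[105,0,0],0]])

```text
time: 14.55
tool_pos: [498.8, 264.5, 108.9]
tcp_rot: [32.0, 89.6, -68.5]
ft_force: [-0.5, -0.8, -0.8]
finger_gap: 33.6
```

move_arm(deltas=[[[0,0,0],0],[[0,0,0],0],[[0,0,0],0],[[0,0,0],0]], jaw=0.2)

```text
time: 15.05
tool_pos: [499.2, 264.7, 109.6]
tcp_rot: [42.1, 89.6, -58.4]
ft_force: [0.7, -0.5, -0.2]
finger_gap: 51.0
```

move_arm(deltas=[[[-50,0,0],0],[[-100,0,0],0],[[-100,0,0],0]])

```text
time: 15.42
tool_pos: [501.7, 266.6, 215.7]
tcp_rot: [93.8, 89.3, -6.7]
ft_force: [0.6, 0.7, 0.5]
finger_gap: 51.7
```

Run:
```python
from h import *
for n in('top','side'):
    p,d,c,s=shot(n,n+'2')
    for o in plugs(p,c,s,region=(400,700,-150,150)): print(n,*o)
p,d,c,s=shot('wrist','w5')
goto([546.5,63,160],0)
```

```text
top [304.1 242.4] [616.1 -58.3] 66 [10  9]
top [259.5 266.8] [546.3  62.5] 109 [12 12]
top [301.9 266.6] [548.4 -53.6] 104 [12 11]
side [291.3 205.6] [547.6  62.6] 91 [12 12]
side [328.2 233.7] [616.7 -58.8] 70 [11 12]
side [300.3 237.2] [549.  -55.2] 104 [14 14]
t 15.57 pos [498.5 265.2 208.9] yaw_y -10.5 j6 33.6 tilt 0.4 gap 51.0 F [-1.   0.7  0.1]
  -> shift [ 50.2  83.9 189.8] turn -10.5
```

View pics/w5.png

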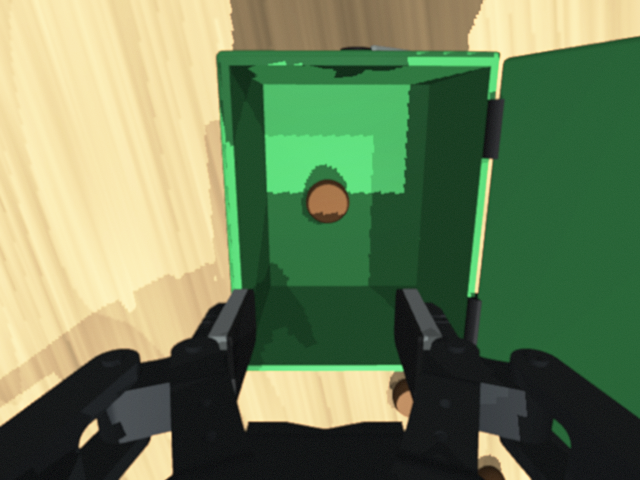

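The first plug (swollen) lies inside the caddy at (327,201), and the other three have not moved. Next is the plug at (547,62).

move_arm(deltas=[[[0,30,60],-10.5],[[0,60,120],-10.5],[[0,84,180],-10.5],[[50,84,191],-10.5],[[100,84,191],-10.5],[[150,84,191],-10.5],[[150,84,191],-10.5],[[150,84,191],-10.5]])

```text
time: 16.58
tool_pos: [546.9, 61.3, 61.1]
tcp_rot: [25.5, 89.6, -64.5]
ft_force: [0.4, 0.7, 0.6]
finger_gap: 51.1
```

Run:
```python
from h import *
goto([547,62,4],0)
```

```text
t 16.57 pos [546.9  61.3  61.1] yaw_y -0.0 j6 1.4 tilt 0.4 gap 51.1 F [0.4 0.7 0.6]
  -> shift [57.1 -0.1 -1. ] turn -0.0
```

move_arm(deltas=[[[25,0,-1],0],[[45,0,-1],0],[[56,0,-1],0],[[56,0,-1],0],[[56,0,-1],0]])

```text
time: 17.2
tool_pos: [548.3, 62.1, 6.7]
tcp_rot: [41.3, 89.6, -48.6]
ft_force: [-0.2, 0.5, 0.8]
finger_gap: 51.4
```

move_arm(deltas=[[[0,0,0],0],[[0,0,0],0],[[0,0,0],0],[[0,0,0],0]], jaw=-1)

```text
time: 17.7
tool_pos: [549.3, 62.1, 8.0]
tcp_rot: [50.6, 89.5, -39.4]
ft_force: [-1.6, 0.8, 7.0]
finger_gap: 33.2
```

Run:
```python
from h import *
goto([539.8,-252,175],0)
```

```text
t 17.7 pos [549.3  62.1   8. ] yaw_y 0.0 j6 1.5 tilt 0.5 gap 33.2 F [-1.6  0.8  7. ]
  -> shift [-165.3   -8.4  315. ] turn 0.0
```

move_arm(deltas=[[[-50,0,0],0],[[-100,0,0],0],[[-155,-1,40],0],[[-165,-2,100],0],[[-165,-4,160],0],[[-165,-6,220],0],[[-165,-8,280],0],[[-165,-8,315],0],[[-165,-8,315],0],[[-165,-8,315],0]])

```text
time: 18.95
tool_pos: [540.1, -251.5, 174.5]
tcp_rot: [52.9, 89.5, -37.1]
ft_force: [0.7, -0.0, 0.1]
finger_gap: 33.0
```

Run:
```python
from h import *
p,d,c,s=shot('wrist','w6')
goto([539.8,-251.5,104],0)
```

```text
t 19.0 pos [ 540.2 -251.   174.5] yaw_y 0.0 j6 -29.8 tilt 0.5 gap 33.3 F [-0.1  0.2 -0.1]
  -> shift [70.5 -0.8  0.1] turn 0.0
```

move_arm(deltas=[[[30,-0.5,0],0],[[50,-0.5,0],0],[[62,-0.5,0],0],[[70,-0.5,0],0],[[70,-0.5,0],0],[[70,-0.5,0],0]])

```text
time: 19.75
tool_pos: [540.7, -251.7, 105.4]
tcp_rot: [53.3, 89.5, -36.6]
ft_force: [1.0, 0.2, -0.8]
finger_gap: 33.4
```

move_arm(deltas=[[[0,0,0],0],[[0,0,0],0],[[4,0,0],0],[[4,0,0],0]], jaw=0.2)

```text
time: 20.25
tool_pos: [540.3, -251.5, 100.8]
tcp_rot: [52.7, 89.5, -37.3]
ft_force: [0.6, -0.8, 0.6]
finger_gap: 51.2
```

Run:
```python
from h import *
goto([538.7,-251.8,101],0)
p,d,c,s=shot('wrist','w7')
b=p[180:420,180:480];P=cloud(d,c,s)
h=cv2.cvtColor(p,cv2.COLOR_RGB2HSV)
for t in ('w4','w7'):
    q=cv2.imread(f'pics/{t}.png')[:,:,::-1];print(t,q[310,326],q[330,326],q[300,326])
print(P[290:350:10,326].round(1))
```

```text
t 20.25 pos [ 540.3 -251.5  100.8] yaw_y 0.0 j6 -29.9 tilt 0.5 gap 51.2 F [ 0.6 -0.8  0.6]
  -> shift [-0.2 -1.6  0.3] turn 0.0
w4 [142 103  69] [130  96  66] [150 107  70]
w7 [135  93  58] [110  77  48] [133  91  57]
[[ 540.6 -241.   112.5]
 [ 540.6 -244.2  113.6]
 [ 540.6 -247.3  114.8]
 [ 540.6 -251.   115.1]
 [ 540.6 -254.2  116.2]
 [ 540.6 -258.   116.2]]
```

move_arm(deltas=[[[0,0,0],0],[[0,0,0],0],[[0,0,0],0],[[0,0,0],0]], jaw=-1)

```text
time: 20.8
tool_pos: [540.2, -251.6, 101.0]
tcp_rot: [50.9, 89.5, -39.1]
ft_force: [-4.3, 0.3, 2.7]
finger_gap: 33.7
```

move_arm(deltas=[[[-40,0,0],0],[[-80,0,0],0],[[-112,0,0],0],[[-112,0,0],0]])

```text
time: 21.3
tool_pos: [541.6, -252.0, 216.9]
tcp_rot: [56.5, 89.1, -33.5]
ft_force: [-0.2, -0.1, -0.3]
finger_gap: 33.9
```

Run:
```python
from h import *
goto([500,262,215],-10.5)
for o in plugs(*[shot('top')[i] for i in(0,2,3)],region=(400,700,-150,150)): print(*o)
p,d,c,s=shot('wrist');P=cloud(d,c,s);print(P[300:350:10,326].round(1))
```

```text
t 21.3 pos [ 541.6 -252.   216.9] yaw_y 0.0 j6 -29.9 tilt 0.9 gap 33.9 F [-0.2 -0.1 -0.3]
  -> shift [  -3.1  -41.2 -514. ] turn 10.5
[304.1 242.4] [616.1 -58.3] 66 [9 9]
[302.1 266.5] [548.4 -54.3] 95 [11 12]
[[ 539.3 -243.1  224.9]
 [ 539.3 -247.1  224.5]
 [ 539.3 -251.   224.3]
 [ 539.3 -253.9  226.1]
 [ 539.3 -256.9  227.6]]
```

move_arm(deltas=[[[-3,-10,-60],0],[[-3,-15,-120],0],[[-3,-20,-180],0],[[-3,-25,-240],0],[[-3,-30,-300],0],[[-3,-35,-360],0],[[-3,-38,-420],0],[[-3,-40,-470],5],[[-3,-40,-492],10.5],[[-3,-40,-492],10.5],[[-3,-40,-492],10.5]])

```text
time: 22.88
tool_pos: [498.0, 240.7, 210.9]
tcp_rot: [40.2, 89.7, -60.1]
ft_force: [0.6, -0.6, -1.0]
finger_gap: 33.4
```

move_arm(deltas=[[[40,0,0],0],[[80,0,0],0],[[100,0,0],0],[[100,0,0],0]])

```text
time: 23.38
tool_pos: [497.3, 239.0, 109.3]
tcp_rot: [6.6, 89.6, -93.9]
ft_force: [0.3, -0.7, -0.5]
finger_gap: 33.5
```

move_arm(deltas=[[[0,0,0],0],[[0,0,0],0],[[0,0,0],0],[[0,0,0],0]], jaw=0.2)

```text
time: 23.88
tool_pos: [497.6, 239.2, 109.9]
tcp_rot: [15.0, 89.7, -85.4]
ft_force: [0.2, -0.1, -0.1]
finger_gap: 51.3
```

move_arm(deltas=[[[-50,0,0],0],[[-100,0,0],0],[[-100,0,0],0]])

```text
time: 24.25
tool_pos: [500.5, 241.0, 215.9]
tcp_rot: [86.0, 89.4, -14.4]
ft_force: [0.8, -0.1, -0.1]
finger_gap: 50.9
```

Run:
```python
from h import *
for n in('top','side'):
    p,d,c,s=shot(n,n+'3')
    for o in plugs(p,c,s,region=(400,700,-300,350)): print(n,*o)
p,d,c,s=shot('wrist','w8'); wplug(p,c,s,24)
goto([549,-54.5,160],0)
```

```text
top [304.1 242.5] [615.9 -58.3] 64 [10  8]
top [301.9 266.5] [548.5 -53.8] 107 [12 12]
top [184.2 281.5] [502.2 269.1] 75 [10 10]
side [328.2 233.6] [616.7 -58.6] 73 [12 11]
side [300.2 237.3] [548.8 -55.3] 92 [14 14]
t 24.4 pos [497.2 239.7 209.3] yaw_y -10.4 j6 31.1 tilt 0.4 gap 51.2 F [-0.6 -0.7 -1.6]
  -> shift [ 51.1 104.  279.7] turn -10.4
```

move_arm(deltas=[[[0,20,60],-10.5],[[0,45,120],-10.5],[[0,68,180],-10.5],[[0,90,240],-10.5],[[50,104,280],-10.5],[[100,104,280],-10.5],[[150,104,280],-10.5],[[150,104,280],-10.5],[[150,104,280],-10.5]])

```text
time: 25.52
tool_pos: [549.3, -55.2, 62.1]
tcp_rot: [-0.7, 89.6, -90.6]
ft_force: [0.5, -0.2, 1.0]
finger_gap: 51.3
```

Run:
```python
from h import *
p,d,c,s=shot('top')
for o in plugs(p,c,s,region=(400,700,-300,350)): print(*o)
goto([549,-54.5,5],0)
```

```text
[184.5 281.5] [502.2 268.1] 66 [10 10]
t 25.57 pos [550.5 -55.4  63.4] yaw_y 0.1 j6 -10.8 tilt 0.4 gap 51.2 F [-0.4 -0.4  0.7]
  -> shift [58.3 -1.6 -1.3] turn 0.1
```

View pics/w8.png

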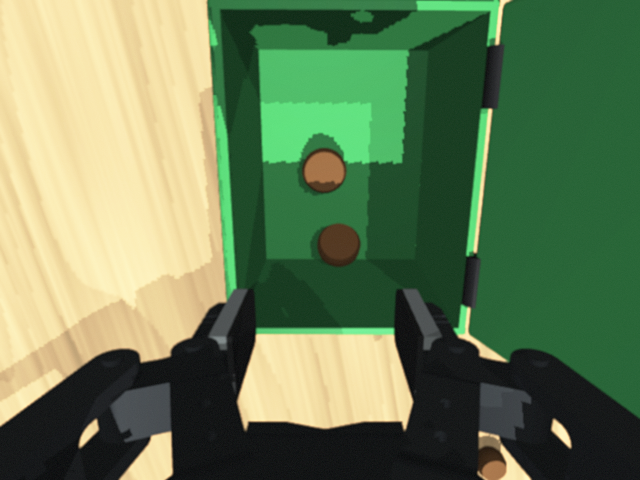

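move_arm(deltas=[[[25,-1,-1],0],[[45,-1,-1],0],[[57,-1,-1],0],[[57,-1,-1],0],[[57,-1,-1],0]])

```text
time: 26.2
tool_pos: [550.1, -54.9, 7.0]
tcp_rot: [26.2, 89.6, -63.6]
ft_force: [1.3, -0.2, 0.2]
finger_gap: 50.9
```

move_arm(deltas=[[[0,0,0],0],[[0,0,0],0],[[0,0,0],0],[[0,0,0],0]], jaw=-1)

```text
time: 26.7
tool_pos: [551.0, -55.0, 8.1]
tcp_rot: [35.3, 89.5, -54.6]
ft_force: [-1.2, 0.3, 6.3]
finger_gap: 33.7
```

Run:
```python
from h import *
goto([539.8,-251.5,175],0)
```

```text
t 26.7 pos [551.  -55.    8.1] yaw_y 0.1 j6 -10.7 tilt 0.5 gap 33.7 F [-1.2  0.3  6.3]
  -> shift [-165.6  -10.8  197.6] turn 0.1
```

Both swollen plugs are in the caddy, at (324,170) and (338,245). The third plug is now held.

move_arm(deltas=[[[-50,0,0],0],[[-100,0,0],0],[[-155,-2,20],0],[[-165,-5,80],0],[[-165,-10,140],0],[[-165,-11,197],0],[[-165,-11,197],0],[[-165,-11,197],0],[[-165,-11,197],0]])

```text
time: 27.82
tool_pos: [539.8, -249.6, 174.3]
tcp_rot: [36.2, 89.5, -53.6]
ft_force: [-0.9, -0.1, -0.6]
finger_gap: 33.4
```

Run:
```python
from h import *
goto([539.8,-251.5,105],0)
```

```text
t 27.82 pos [ 539.8 -249.6  174.3] yaw_y 0.2 j6 -29.8 tilt 0.5 gap 33.4 F [-0.9 -0.1 -0.6]
  -> shift [69.3 -0.3  1.4] turn 0.2
```

move_arm(deltas=[[[30,0,2],0],[[50,0,2],0],[[62,0,2],0],[[69,0,2],0],[[69,0,2],0],[[69,0,2],0]])

```text
time: 28.58
tool_pos: [540.6, -252.4, 106.2]
tcp_rot: [39.4, 89.4, -50.4]
ft_force: [0.5, -0.0, -0.2]
finger_gap: 33.2
```

move_arm(deltas=[[[0,0,0],0],[[0,0,0],0],[[4,0,0],0],[[4,0,0],0]], jaw=0.2)

```text
time: 29.08
tool_pos: [540.3, -252.2, 101.7]
tcp_rot: [37.4, 89.5, -52.4]
ft_force: [-0.3, 0.3, -0.1]
finger_gap: 51.4
```

Run:
```python
from h import *
goto([538.7,-251.8,101],0)
p,d,c,s=shot('wrist','w9');P=cloud(d,c,s);print(P[290:350:10,326].round(1))
cv2.imwrite('pics/w79.png',np.hstack([cv2.imread('pics/w7.png')[180:420,180:480],p[180:420,180:480,::-1]]))
```

```text
t 29.07 pos [ 540.3 -252.2  101.7] yaw_y 0.2 j6 -30.0 tilt 0.5 gap 51.4 F [-0.3  0.3 -0.1]
  -> shift [ 0.6 -1.6 -0.5] turn 0.2
[[ 540.5 -241.5  113.7]
 [ 540.5 -244.8  114.4]
 [ 540.5 -248.6  114.4]
 [ 540.5 -251.3  116.7]
 [ 540.5 -255.7  115.6]
 [ 540.6 -259.1  116.4]]
```

View pics/w79.png

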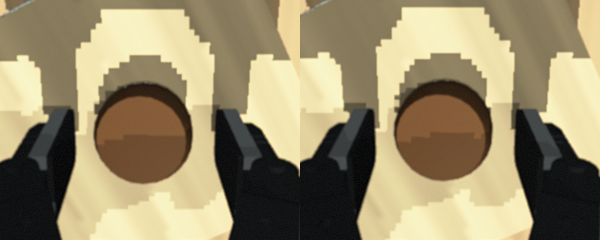

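Plugs 2 (left) and 3 (right) both sat upright on the mouth, so plug 3 is swollen too. It goes to the caddy.

move_arm(deltas=[[[0,0,0],0],[[0,0,0],0],[[0,0,0],0],[[0,0,0],0]], jaw=-1)

```text
time: 29.62
tool_pos: [540.1, -252.3, 101.8]
tcp_rot: [35.2, 89.5, -54.6]
ft_force: [-3.3, -0.0, 1.9]
finger_gap: 33.4
```

move_arm(deltas=[[[-40,0,0],0],[[-80,0,0],0],[[-112,0,0],0],[[-112,0,0],0]])

```text
time: 30.12
tool_pos: [541.7, -252.5, 217.8]
tcp_rot: [47.8, 89.1, -42.0]
ft_force: [-0.7, -0.0, -0.4]
finger_gap: 33.4
```

move_arm(deltas=[[[-3,-10,-60],0],[[-3,-15,-120],0],[[-3,-20,-180],0],[[-3,-25,-240],0],[[-3,-30,-300],0],[[-3,-35,-360],0],[[-3,-38,-420],0],[[-3,-40,-480],5],[[-3,-33,-540],10.5],[[-3,-33,-545],10.5],[[-3,-33,-545],10.5]])

```text
time: 31.5
tool_pos: [506.1, 292.4, 213.2]
tcp_rot: [50.5, 89.1, -49.7]
ft_force: [0.5, -0.7, -0.7]
finger_gap: 33.4
```

Run:
```python
from h import *
goto([510,296,110],-10.5)
```

```text
t 31.5 pos [506.1 292.4 213.2] yaw_y -10.2 j6 35.8 tilt 0.9 gap 33.4 F [ 0.5 -0.7 -0.7]
  -> shift [103.2   2.   -5.2] turn 0.3
```

move_arm(deltas=[[[40,2,-5],0],[[80,2,-5],0],[[103,2,-5],0],[[103,2,-5],0]])

```text
time: 32.0
tool_pos: [508.5, 293.2, 107.6]
tcp_rot: [31.2, 89.1, -69.1]
ft_force: [0.3, -0.3, 0.0]
finger_gap: 33.6
```

move_arm(deltas=[[[0,0,0],0],[[0,0,0],0],[[0,0,0],0],[[0,0,0],0]], jaw=0.2)

```text
time: 32.5
tool_pos: [508.8, 293.4, 108.3]
tcp_rot: [35.3, 89.1, -64.9]
ft_force: [0.2, 0.1, -0.6]
finger_gap: 51.3
```

move_arm(deltas=[[[-50,0,0],0],[[-100,0,0],0],[[-100,0,0],0]])

```text
time: 32.88
tool_pos: [511.0, 296.4, 214.6]
tcp_rot: [69.7, 89.0, -30.5]
ft_force: [0.3, 0.1, 0.5]
finger_gap: 51.3
```

Run:
```python
from h import *
for n in('top','side'):
    p,d,c,s=shot(n,n+'4')
    for o in plugs(p,c,s,region=(400,700,-300,350)): print(n,*o)
shot('wrist','w10')
goto([616.7,-59,160],0)
```

```text
top [304.  242.3] [616.3 -58.1] 68 [10  9]
top [161.1 269. ] [535.7 336.8] 74 [11  9]
top [184.1 281.6] [501.9 269.3] 75 [10 10]
side [328.2 233.3] [616.9 -57.6] 68 [11 12]
t 33.02 pos [507.8 294.7 207.6] yaw_y -10.2 j6 36.0 tilt 0.9 gap 51.4 F [ 0.2  0.3 -0.3]
  -> shift [ 53.1 169.6 328.1] turn -10.2
```

move_arm(deltas=[[[0,30,60],-10],[[0,60,120],-10],[[0,90,180],-10],[[0,120,240],-10],[[0,150,300],-10],[[50,170,327],-10],[[100,170,327],-10],[[150,170,327],-10],[[150,170,327],-10],[[150,170,327],-10]], jaw=0.1)

```text
time: 34.28
tool_pos: [618.2, -59.2, 64.1]
tcp_rot: [23.4, 89.1, -66.8]
ft_force: [0.8, -0.3, 0.4]
finger_gap: 46.6
```

Run:
```python
from h import *
goto([617,-58.5,5],0)
```

```text
t 34.27 pos [618.2 -59.2  64.1] yaw_y -0.2 j6 -9.3 tilt 0.9 gap 46.6 F [ 0.8 -0.3  0.4]
  -> shift [59.1 -1.6 -1.5] turn -0.2
```

move_arm(deltas=[[[25,-1,-1],0],[[45,-1,-1],0],[[57,-1,-1],0],[[57,-1,-1],0],[[57,-1,-1],0]])

```text
time: 34.9
tool_pos: [618.2, -59.0, 7.9]
tcp_rot: [26.6, 89.1, -63.6]
ft_force: [-0.8, -0.4, -0.0]
finger_gap: 47.1
```

move_arm(deltas=[[[0,0,0],0],[[0,0,0],0],[[0,0,0],0],[[0,0,0],0]], jaw=-1)

```text
time: 35.4
tool_pos: [619.0, -59.2, 9.1]
tcp_rot: [31.5, 89.0, -58.8]
ft_force: [-1.8, -0.3, 6.3]
finger_gap: 27.2
```

Run:
```python
from h import *
goto([539.8,-251.5,175],0)
```

```text
t 35.4 pos [619.  -59.2   9.1] yaw_y -0.2 j6 -9.2 tilt 1.0 gap 27.2 F [-1.8 -0.3  6.3]
  -> shift [-163.8  -77.   195. ] turn -0.2
```

move_arm(deltas=[[[-50,0,0],0],[[-100,0,0],0],[[-155,-10,20],0],[[-164,-40,80],0],[[-164,-60,140],0],[[-164,-77,195],0],[[-164,-77,195],0],[[-164,-77,195],0],[[-164,-77,195],0]])

```text
time: 36.52
tool_pos: [540.3, -250.1, 175.1]
tcp_rot: [32.1, 89.1, -58.0]
ft_force: [-0.1, -0.7, -1.0]
finger_gap: 27.2
```

Run:
```python
from h import *
goto([539.8,-251.8,106],0)
```

```text
t 36.52 pos [ 540.3 -250.1  175.1] yaw_y -0.1 j6 -29.3 tilt 0.9 gap 27.2 F [-0.1 -0.7 -1. ]
  -> shift [69.1 -1.1  0.7] turn -0.1
```

move_arm(deltas=[[[30,0,1],0],[[50,0,1],0],[[62,-1,1],0],[[69,-1,1],0],[[69,-1,1],0],[[69,-1,1],0]])

```text
time: 37.28
tool_pos: [540.4, -252.4, 107.1]
tcp_rot: [34.3, 89.0, -55.8]
ft_force: [0.6, 0.4, 0.3]
finger_gap: 27.3
```

move_arm(deltas=[[[0,0,0],0],[[0,0,0],0],[[0,0,0],0],[[0,0,0],0]], jaw=0.1)

```text
time: 37.78
tool_pos: [540.4, -252.4, 107.1]
tcp_rot: [34.3, 89.0, -55.8]
ft_force: [-0.3, -0.8, 0.3]
finger_gap: 47.3
```

move_arm(deltas=[[[-50,0,0],0],[[-100,0,0],0],[[-110,0,0],0],[[-110,0,0],0]])

```text
time: 38.28
tool_pos: [539.8, -251.1, 217.9]
tcp_rot: [36.7, 88.9, -53.4]
ft_force: [-0.3, -0.4, -0.9]
finger_gap: 47.1
```

Run:
```python
from h import *
goto([652,241,360],-10.5)
a=shot('wrist','w11')[0]
for n in('top','side'):
    p,d,c,s=shot(n,n+'5')
    for o in plugs(p,c,s,region=(400,700,-300,350)): print(n,*o)
cv2.imwrite('pics/mix.png',np.hstack([a[:,120:520],cv2.resize(p[90:340,220:445],(400,480))])[:,:,::-1])
```

```text
t 38.27 pos [ 539.8 -251.1  217.9] yaw_y -0.1 j6 -29.4 tilt 1.1 gap 47.1 F [-0.3 -0.4 -0.9]
  -> shift [-148.4  112.7 -490.1] turn 10.4
top [161.  268.9] [535.9 337. ] 75 [11  9]
top [184.2 281.4] [502.5 269.1] 65 [10  9]
```

View pics/mix.png

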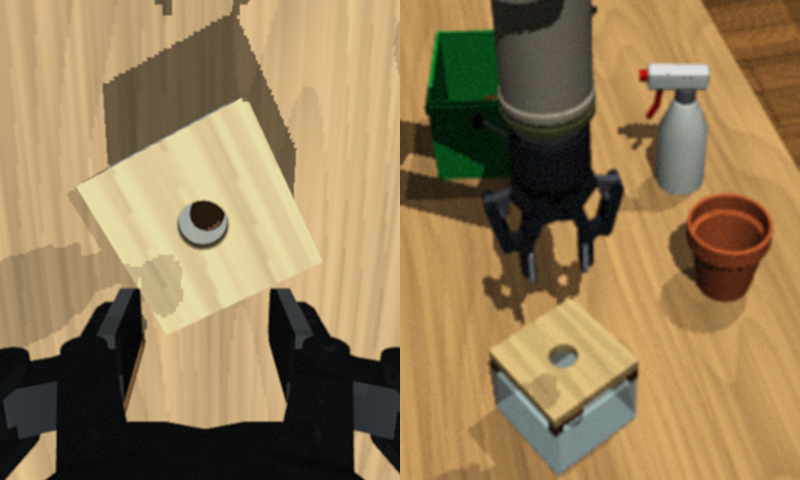

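The slim plug (27 mm grip gap against 33.5 mm for the others) dropped through and shows in the dish under the bore at (205,215). Before closing the lid I'll check that there is no fifth plug anywhere.

Run:
```python
from h import *
import os
for t in('top','side'):
    for k in '15':
        f=f'pics/{t}{k}.png';p=cv2.imread(f)[:,:,::-1].copy();c=r.get_calibration(t)
        for o in plugs(p,c,None,region=(-300,1200,-900,900)): print(t+k,*o)
```

```text
top1 [533.6  81.6] [1137.1 -760.6] 47 [15 14]
top1 [559.3  88.5] [1117.7 -843.4] 44 [18 11]
top1 [562.1 101.3] [1073.2 -846.7] 32 [12 12]
top1 [321.5 172.2] [ 822.1 -103.8] 869 [35 35]
top1 [315.1 189.3] [770.5 -86.2] 130 [38 29]
top1 [232.2 185.6] [779.3 150.2] 65 [12 10]
top1 [269.5 240.1] [621.5  37.6] 102 [12 11]
top1 [304.1 242.4] [616.2 -58.4] 66 [9 9]
top1 [259.4 266.9] [546.1  62.8] 108 [12 12]
top1 [301.9 266.5] [548.5 -53.8] 110 [12 12]
top1 [437.8 302.6] [ 452.9 -424.4] 96 [40 18]
top1 [584.2 393.6] [ 201. -830.] 46 [12 13]
top1 [551.  478.2] [ -21.1 -726.2] 48 [20  3]
top5 [556.3 102.1] [1069.3 -826.7] 34 [ 9 10]
top5 [321.9 172.2] [ 822.2 -104.9] 817 [33 34]
top5 [315.9 191.1] [765.2 -88.7] 104 [35 20]
top5 [232.2 185.7] [778.8 150.1] 59 [12 10]
top5 [161.  268.9] [535.9 337. ] 75 [11  9]
top5 [184.2 281.4] [502.5 269.1] 65 [10  9]
top5 [425.6 299. ] [ 462.6 -391.2] 32 [12  9]
top5 [449.2 306.7] [ 441.7 -455.7] 38 [20  8]
top5 [606.2 382.9] [ 227.4 -898.3] 70 [14 21]
top5 [592.9 381.8] [ 231.9 -857.9] 31 [11 11]
top5 [584.2 390.7] [ 208.8 -830.3] 52 [12 16]
top5 [551.1 478.2] [ -21.  -726.4] 50 [20  3]
side1 [313.4  52.4] [778.2 897.3] 27 [ 8 15]
side1 [363.3 143.7] [800.2 283. ] 43 [ 9 15]
side1 [409.6 205.5] [840.6  -7.6] 580 [44 27]
side1 [291.  205.5] [546.9  63.2] 84 [13 12]
side1 [321.7 207.2] [621.9  38.7] 87 [13 12]
side1 [391.5 210.2] [790.6 -13.9] 59 [10 14]
side1 [401.9 230.9] [791.8 -91.1] 814 [48 40]
side1 [328.5 233.8] [617.1 -59.5] 69 [11 12]
side1 [300.5 237. ] [549.5 -54.6] 98 [14 13]
side5 [363.2 143.8] [799.7 282.7] 34 [ 9 15]
side5 [410.8 204.8] [844.6  -5.7] 460 [44 27]
side5 [401.4 231. ] [790.5 -91. ] 801 [47 40]
```

View pics/top5.png

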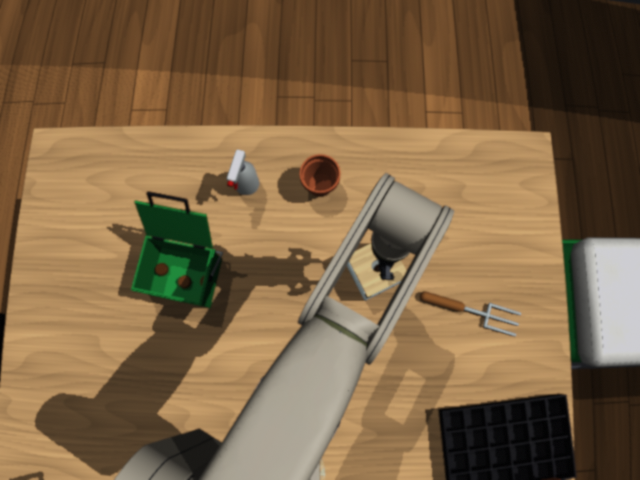

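The top view shows the shelf clear of plugs, the lid open with its bar at (168,200), and the bystanders in place. Now to close the lid.

Run:
```python
from h import *
for t in('top','side'):
    p=cv2.imread(f'pics/{t}1.png');c=r.get_calibration(t)
c=r.get_calibration('top');print(plane([[149,196],[187,204],[168,200]],c,None,296).round(1))
goto([656,239,375],-10.5)
```

```text
[[657.1 285.9 296. ]
 [638.7 195.8 296. ]
 [647.8 240.5 296. ]]
t 38.42 pos [ 538.4 -250.3  214.8] yaw_y -0.1 j6 -29.4 tilt 0.8 gap 47.0 F [-0.4  0.8  0.1]
  -> shift [-165.7  117.6 -487.5] turn 10.4
```

move_arm(deltas=[[[-60,0,0],0],[[-120,20,-20],0],[[-150,40,-80],5],[[-160,60,-140],10.4],[[-160,80,-200],10.4],[[-160,100,-260],10.4],[[-160,115,-320],10.4],[[-160,117,-380],10.4],[[-160,117,-440],10.4],[[-160,117,-488],10.4],[[-160,117,-488],10.4],[[-160,117,-488],10.4]], jaw=0.2)

```text
time: 39.92
tool_pos: [655.2, 239.4, 367.3]
tcp_rot: [27.1, 89.2, -73.4]
ft_force: [0.3, -0.6, -0.4]
finger_gap: 51.3
```

Run:
```python
from h import *
goto([656,239,276],-10.5)
p,d,c,s=shot('wrist','w12')
P=cloud(d,c,s);h=cv2.cvtColor(p,cv2.COLOR_RGB2HSV)
k=(h[...,2]<70)&(abs(P[...,2]-298)<12)&(abs(P[...,0]-656)<40)&(abs(P[...,1]-240)<60)
q=P[k];print(k.sum(),q.mean(0) if k.sum() else '')
```

```text
t 39.92 pos [655.2 239.4 367.3] yaw_y -10.5 j6 26.6 tilt 0.8 gap 51.3 F [ 0.3 -0.6 -0.4]
  -> shift [91.3  0.3 -1. ] turn 0.0
3043 [656.58859747 247.92963474 300.74681164]
```

View pics/w12.png

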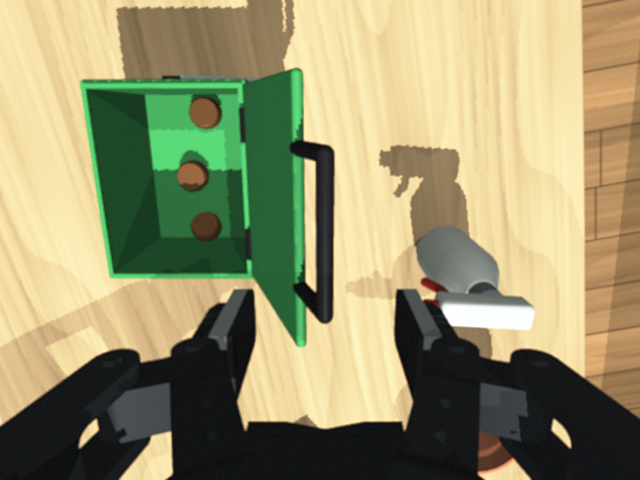

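All three swollen plugs are inside the caddy, at (205,112), (192,176) and (206,226). The bar is at column 325, centred between the fingers.

move_arm(deltas=[[[40,0,-1],0],[[70,0,-1],0],[[90,0,-1],0],[[90,0,-1],0],[[90,0,-1],0]], jaw=0.0)

```text
time: 40.6
tool_pos: [656.8, 238.0, 279.7]
tcp_rot: [39.0, 89.1, -61.6]
ft_force: [0.6, 0.3, -0.2]
finger_gap: 42.7
```

move_arm(deltas=[[[0,0,0],0],[[0,0,0],0],[[0,0,0],0],[[0,0,0],0],[[0,0,0],0]], jaw=-1)

```text
time: 41.22
tool_pos: [655.8, 238.5, 281.8]
tcp_rot: [38.1, 89.2, -62.4]
ft_force: [-9.2, -0.3, 7.3]
finger_gap: 8.3
```

Run:
```python
from h import *
s=r.sense();goto([0,0,0],-10.5)
m=R.from_euler('xyz',s['tcp_rot'],degrees=True).as_matrix();print(m.round(4))
e=np.array([np.cos(np.radians(-10.5)),np.sin(np.radians(-10.5)),0])
f=lambda th:(-180*np.cos(th)+4*np.sin(th))*e+np.array([0,0,180*np.sin(th)+4*np.cos(th)])
for th in [1.85,1.75,1.65,1.55,1.43,1.31,1.19,1.07,.95,.83,.71,.6,.48,.36,.24,.12,0.0]: print(th,(m.T@(f(th)-f(1.95))).round(0))
```

```text
t 41.23 pos [655.8 238.5 281.8] yaw_y -10.6 j6 26.7 tilt 0.8 gap 8.3 F [-9.2 -0.3  7.3]
  -> shift [ 280.4 -603.4  351.5] turn -0.1
[[ 0.0067  0.983  -0.1833]
 [-0.0128 -0.1832 -0.983 ]
 [-0.9999  0.0089  0.0113]]
1.85 [ -6. -17.   0.]
1.75 [-11. -34.   0.]
1.65 [-14. -52.   0.]
1.55 [-15. -70.   0.]
1.43 [-14. -92.   0.]
1.31 [ -10. -113.    0.]
1.19 [  -4. -134.    0.]
1.07 [   5. -153.    0.]
0.95 [  15. -172.    0.]
0.83 [  29. -189.   -0.]
0.71 [  44. -205.   -0.]
0.6 [  59. -217.   -0.]
0.48 [  77. -229.   -1.]
0.36 [  96. -238.   -1.]
0.24 [ 117. -245.   -1.]
0.12 [ 138. -250.   -1.]
0.0 [ 159. -252.   -2.]
```

move_arm(deltas=[[[-6,-17,0],0],[[-11,-34,0],0],[[-14,-52,0],0],[[-15,-70,0],0],[[-14,-92,0],0],[[-10,-113,0],0],[[-4,-134,0],0],[[5,-153,0],0],[[15,-172,0],0],[[29,-189,0],0],[[44,-205,0],0],[[44,-205,0],0]])

```text
time: 42.72
tool_pos: [453.5, 276.5, 235.9]
tcp_rot: [39.3, 89.2, -61.2]
ft_force: [0.1, 2.7, 1.5]
finger_gap: 8.4
```

Run:
```python
from h import *
goto([409,283.7,120],-10.5)
```

```text
t 42.73 pos [453.5 276.5 235.9] yaw_y -10.5 j6 36.9 tilt 0.8 gap 8.4 F [0.1 2.7 1.5]
  -> shift [115.5 -46.1  -0.2] turn 0.0
```

move_arm(deltas=[[[15,-12,0],0],[[33,-24,0],0],[[52,-33,0],0],[[73,-40,0],0],[[94,-45,0],0],[[105,-46,0],0],[[113,-46,-1],0],[[114,-46,-1],0],[[114,-46,-1],0]])

```text
time: 43.85
tool_pos: [409.5, 284.6, 121.8]
tcp_rot: [40.4, 89.2, -60.1]
ft_force: [-0.6, 1.6, -0.3]
finger_gap: 8.5
```

move_arm(deltas=[[[0,0,0],0],[[0,0,0],0],[[0,0,0],0],[[0,0,0],0]], jaw=-0.3)

```text
time: 44.35
tool_pos: [409.4, 284.5, 121.9]
tcp_rot: [40.0, 89.2, -60.5]
ft_force: [-0.9, 0.5, 0.3]
finger_gap: 29.9
```

move_arm(deltas=[[[-40,0,0],0],[[-80,0,0],0],[[-120,0,0],0],[[-150,0,0],0],[[-150,0,0],0]])

```text
time: 44.98
tool_pos: [409.8, 287.0, 275.1]
tcp_rot: [62.8, 89.2, -37.7]
ft_force: [0.3, 0.7, 0.4]
finger_gap: 29.8
```

Run:
```python
from h import *
goto([409,283.7,120],-10.5)
for n in('top','side'):
    p,d,c,s=shot(n,n+'6');P=cloud(d,c,s)
    for o in plugs(p,c,s): print(n,*o)
    h=cv2.cvtColor(p,cv2.COLOR_RGB2HSV)
    g=(h[...,0]>45)&(h[...,0]<75)&(h[...,1]>150)&(P[...,2]>120)&(P[...,0]<800)&(P[...,0]>300)&(P[...,1]>100)&(P[...,1]<400)
    print('lid z',g.sum(),np.percentile(P[g][:,2],[2,50,98]))
```

```text
t 44.98 pos [409.8 287.  275.1] yaw_y -10.5 j6 40.1 tilt 0.8 gap 29.8 F [0.3 0.7 0.4]
  -> shift [155.1  -2.1   2.4] turn 0.0
top [315.6 189.4] [770.1 -87.8] 136 [39 29]
top [232.1 185.4] [779.8 150.4] 62 [12 10]
lid z 3839 [124.21518956 139.62406918 146.14178216]
side [363.2 144. ] [799.3 281.7] 46 [ 9 15]
side [401.9 230.8] [791.9 -90.5] 820 [49 37]
lid z 2380 [122.52277075 138.88748709 346.7402354 ]
```

View pics/side6.png

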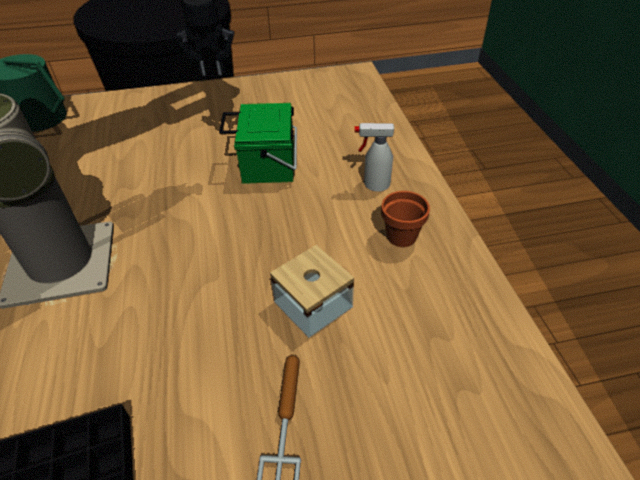

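The lid is shut: its plate measures z ≈ 139, the same as at the start. The shelf is clear, the bystanders are where they began, and the gripper is clear of everything, so I'm handing in.

```bash
python3 -c "
from bench import r
print(r.hand_in())"
```

```text
the job is handed in; nothing more can be done
None
```

The job is done and handed in at about 45 s of the 210 s allowed. I swung the caddy lid open, tried all four plugs that were present in the bore, sorted them, and shut the lid last.

- **Swollen plugs:** three stayed sitting on the bore (finger gap about 33.5 mm) and went into the caddy. A wrist picture just before closing showed all three inside.
- **Slim plug:** one (finger gap 27.2 mm) dropped straight through. A wrist picture through the bore showed it in the dish.
- **No fifth plug:** the camera views showed no other plug on the shelf.

**Last checks:** after closing, the lid plate measured z ≈ 139 mm, the same as at the start. The shelf was clear and the gripper was touching nothing. By colour blob, the pot and the red part of the spray bottle measured within 2 mm of where they started. I checked the fork only by eye, and it looked unmoved.

**Disagreements:** none of the checks failed. Depth across two plugs on the bore read as sloping by about 4 mm, but the picture showed them sitting upright. The tool also drifted up to about 1° off vertical, with no visible effect.

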